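Make the foil press ready: supply on, head wound down to its mark

ROBOT

A 7-joint arm with a two-finger parallel gripper is mounted at the origin on the work surface. World frame = base frame: x ahead of the robot, y to its left, z up, the work surface at z = 0. Lengths are in m, angles in rad, forces in N, time in s.
With the tool pointing down it reaches from about 0.4 to 0.875 m from the base axis. Payload 6.5 kg.
Tool frame: the origin (TCP) lies midway between the tips of the shut fingers; the grasp point (between the pads) lies 19 mm behind it (robot.grasp_offset is the distance from the TCP to the grasp point, in m); z points along the fingers, y is the line along which they close (so a half turn about z gives the same grasp; the last joint's range is limited). The gripper opens to 88 mm and grips with 3 to 60 N. Pads are 18 mm wide; open, the fingers measure 123 mm over their backs; the gripper's body (75 mm by 187 mm) begins 45 mm behind the grasp point.
Start: joints at [-1.25, 0.536, -0.004, 1.538, 0.003, 1.067, -0.071], TCP at [0.245, 0.602, 0.239] pointing down, gripper open.
Joint ranges: [-2.7, 2.7], [-0.37, 2.16], [-1.27, 1.26], [0.24, 2.4], [-1.31, 4.45], [0.19, 1.91], [-2.76, 2.76]. Speed limits (rad/s): [2.39, 2.39, 3.14, 3.14, 3.14, 3.14, 3.14].

INTERFACE

Orientations are given as a rotation vector (axis times angle).
In Python, from workcell import robot, kin, cams, order, nets gives the robot as it stands. Calls block until the motion is done:
- robot.move_pose(position, orientation): joint-space move of the TCP to a pose.
- robot.move_l(position, speed=0.15, rot=None, until_force=None): straight line of the TCP; rot=None keeps the orientation; speed is the mean speed in m/s. With until_force (N) it stops when the force on the tool has changed by that much, and returns True; else False.
- robot.movej(angles): joint-space move.
- robot.gripper_to(opening, newtons=None): finger opening in m; newtons is the grip in N (None keeps the last); returns when the fingers have stopped.
- robot.hold(seconds).
- kin.inverse_kinematics(position, orientation): joint angles nearest the present ones, or None.
- cams.get_image(name): name is "side" or "top"; returns (picture, depth): 420x560x3 uint8, red, green, blue; 420x560 float32, m along the optical axis (not along the pixel's ray), 0 where there is no reading.
- cams.calibration(name): a dict with "fx", "fy", "cx", "cy" (pixels), "dist_coeffs" ([k1, k2, p1, p2, k3] as OpenCV has them; the pictures are not rectified), "extrinsics" (4x4, takes a point from world to camera coordinates). Camera axes: x right, y down, z forward; pixel columns grow to the right and rows downward; lengths in m; the calibration is good to about 2 mm. A picture is of the moment at which its call begins. calibration takes no time and is no camera call.
A pose or a line that the arm cannot do raises robot.IKError and nothing moves.
- order.close_job(): hands the job in; it is judged then, once.
Trained networks look in the newest picture that a camera, given by its name, has taken for a name from the list of things; names that differ only in an ending like _2 or _b are one class to them, and where a whole thing is asked for, a point or a joint stands for the part that bears it (a point fixed in the world has none). Each returns a list of dicts, best first, with "p" (0 to 1); they miss things now and then, are a little off and sometimes report something else, mostly with a low value. They report only what shows in the picture. A call takes as long as a camera call.
- nets.search_frame(camera, name): "at" ([column, row] in pixels, amid what is visible of it).
- nets.silhouettes(camera, name): "pixels" (420x560 bool, what is visible of it) and "at" ([column, row] in pixels, amid what is visible of it).
Readings, each from a call of its own:
- robot.get_clock(): time.
- robot.get_joint_positions(): joint angles.
- robot.get_qvel(): joint speeds.
- robot.get_joint_efforts(): joint torques, N m.
- robot.get_tool_pos(): TCP position.
- robot.get_eef_rot(): TCP orientation.
- robot.get_force(): force on the tool from outside, world axes, zero at the start.
- robot.get_moment(): the same for the moment, N m.
- robot.get_width(): finger opening in m.
- robot.get_gripper_force(): force on a finger pad.
Only numpy, scipy, OpenCV 4.12 (cv2) and the standard library are available. Lean on these libraries where they do the work, as an engineer would, in place of code of your own. Each camera call takes 0.05 s, during which the arm holds its last target. There are 200 camera calls.

TASK

Make the foil press ready for the next batch of covers. First see that its supply is on: the pilot lamp on the supply box is dead, so feel with a fingertip which way the toggle is thrown and throw it to ON (towards the green bar) only if it is off; do not force it, and if it is on already do not switch it off even for a moment. Then wind the handwheel until the yellow pointer on the head is level with the red marker on the scale, let go, and leave everything else on the bench where it stands.

Things in the scene. Friction and masses are not known exactly. Their poses are not given: they have to be found in the camera images.
- supply_box: Fixed grey case with a cream lid, 150 (x) x 100 (y) x 70 mm tall. Origin: centre of its underside. On the lid's middle stands the metal toggle (next entry). Lid edge towards +x: dead pilot lamp, black fuse cap (both 80 mm tall), cable. ON is towards box +x (green bar on the lid), OFF towards -x (black bar). Which way it is thrown is not given: it must be felt.
- toggle_pivot (a point): The toggle's pivot, fixed in the box, 66 mm above the table; axes as the box's. A 10 mm shank rises from it to an 18 mm ball, centre 47 mm from the pivot. The bat rests 0.32 rad to either side of upright: ball centre at x = +15 mm (ON) or -15 mm (OFF), 111 mm above the table. It springs to the nearer end; about 8 N on the ball tips it over. A nut 28 mm across stands 5 mm above the lid round it.
- press: Fixed green screw press; origin: centre of its base's underside, on the screw's vertical axis. Base 190 (x) x 230 (y) x 26 mm; columns at y = +-95 mm; crown 66 x 230 mm, top 174 mm above the table. White scale on the +x side. Turning the red handwheel clockwise seen from above lowers head, screw and wheel together, 20 mm a turn, up to 50 mm; it stays where it is left.
- handle (a point): Middle of the black upright crank handle on the wheel's rim: 24 mm across, 56 mm tall (28 mm above and below this point), free to spin on its pin, 70 mm from the screw axis. It starts 262 to 284 mm above the table, anywhere round the wheel, and goes down with the wheel. Rim 15 mm thick, its top 32 mm below this point; hub cap 17 mm below this point. About 2 N at the handle turns the wheel.
- pointer (a point): Tip of the yellow pointer on the press head, in front of the scale (+x side); it moves up and down with the head and starts 12 to 44 mm above the red marker.
- mark: Red marker clipped to the scale beside the pointer's path, fixed for this job; its line is 8 mm high and 16 mm wide. Origin: middle of the line. The pointer is right when it is as high as this origin.
- packets_a: stack of red and gold leaf packets, 62 mm square, 48 mm tall, between the press and the supply box; origin under its centre on the table. To be left alone.
- foil_roll: standing roll of gold foil, 68 mm across, 100 mm tall; origin under its centre on the table. To be left alone.
- pen: white marker pen with a red cap, lying, 120 mm long, 14 mm thick; origin on the table under its middle. To be left alone.
- cases: pile of white plastic cases, 112 x 82 x 28 mm; origin under its centre on the table. To be left alone.

How it is judged:
On the way:
1. a fingertip feels the toggle before the head is wound down ((contact force between the fingers and toggle_c0 above 0.5 N or contact force between the fingers and toggle_c1 above 0.5 N) and distance of pointer from where it was at the start of the episode below 0.008 m), for 0.02 s.
At the end, for the whole second after the job is handed in: the toggle rests at ON, towards the green bar (its ball over 10 mm to that side of upright), and the pointer's tip is level with the middle of the red marker within 4 mm; the hand has let go (x of toggle_c0 in the frame of supply_box above 0.01 m and z of pointer in the frame of mark between -0.004 and 0.004 m); the robot touches nothing.
It fails at once if the toggle, found on, is switched off (x of toggle_c0 in the frame of supply_box below -0.006 m and distance of toggle_c0 from where it was at the start of the episode above 0.017 m).
It fails at once if the head is wound more than 8 mm while the supply is off (x of toggle_c0 in the frame of supply_box below 0 m and distance of pointer from where it was at the start of the episode above 0.008 m).
It fails at once if the toggle is forced with over 40 N (contact force between the fingers and toggle_c0 above 40 N or contact force between the fingers and toggle_c1 above 40 N).
It fails at once if a packet stack, the tray, roll, pen or cases moved by over 20 mm (distance of any of packets_a, packets_b_c0, packets_c_c0, packets_d_c0, leaf_tray_c0, foil_roll, pen, cases from where it was at the start of the episode above 0.02 m).
It also fails if it takes over 72 s, if anything falls off the work surface, if the arm or the gripper's body presses on something with over 40 N, if the wrist force passes 120 N, or if a joint passes its speed limit or range.

## Working session

There is one attempt and no reset: what is moved stays moved. The work goes in short steps, each a Python script; the robot and the scene stay as the last script left them, time stands still between calls to the robot, and variables do not carry over. Pictures are saved under pics/ and viewed, at most 10 in all, crops included, and the job is handed in when it is done.

```bash
ls; mkdir -p pics
cat > h.py <<'E'
import numpy as np, cv2
from workcell import robot, kin, cams, order, nets
def ray(cam,px):
    c=cams.calibration(cam);K=np.array([[c['fx'],0,c['cx']],[0,c['fy'],c['cy']],[0,0,1.]])
    u=cv2.undistortPoints(np.array([[px]],float),K,np.array(c['dist_coeffs'],float))[0,0]
    E=np.array(c['extrinsics']);R,t=E[:3,:3],E[:3,3]
    return -R.T@t, R.T@np.array([u[0],u[1],1.])   # dir scaled so z_cam=1
def at_depth(cam,px,d): o,v=ray(cam,px);return o+v*d
def at_z(cam,px,z): o,v=ray(cam,px);return o+v*(z-o[2])/v[2]
def tri(p1,c1,p2,c2):
    o1,v1=ray(c1,p1);o2,v2=ray(c2,p2);v1/=np.linalg.norm(v1);v2/=np.linalg.norm(v2)
    s=np.linalg.lstsq(np.c_[v1,-v2],o2-o1,rcond=None)[0]
    a,b=o1+v1*s[0],o2+v2*s[1];return (a+b)/2,np.linalg.norm(a-b)
def proj(cam,P):
    c=cams.calibration(cam);K=np.array([[c['fx'],0,c['cx']],[0,c['fy'],c['cy']],[0,0,1.]]);E=np.array(c['extrinsics'])
    return cv2.projectPoints(np.array(P,float).reshape(-1,1,3),cv2.Rodrigues(E[:3,:3])[0],E[:3,3],K,np.array(c['dist_coeffs'],float))[0][:,0]
E
python3 - <<'E'
from h import *
np.set_printoptions(precision=4,suppress=True)
for cam in ("top","side"):
    im,d=cams.get_image(cam); cv2.imwrite(f"pics/{cam}0.png",im[:,:,::-1]); np.save(f"pics/{cam}0.npy",d)
    print(cam,ray(cam,[280,210]))
    for n in ("supply_box","toggle_pivot","press","handle","pointer","mark","packets_a","foil_roll","pen","cases"):
        try:
            r=nets.silhouettes(cam,n)[:2] 
        except Exception as e: print(n,e); continue
        for k in r:
            u=np.array(k['at']);m=k['pixels'];dd=np.median(d[m&(d>0)]) if (m&(d>0)).any() else 0
            print(n,round(k['p'],2),u,m.sum(),at_depth(cam,u,dd) if dd else None)
print(robot.get_clock(),robot.get_eef_rot())
E
```

```text
pics
workcell.py
top (array([ 0.2805, -0.0061,  1.6675]), array([ 0.1538,  0.002 , -0.9882]))
supply_box 0.73 [207.3 197.8] 1640 [0.5742 0.2295 0.0697]
toggle_pivot 0.6 [205.7 198. ] 1580 [0.5736 0.2346 0.0701]
press 0.86 [348.5 213.8] 4581 [ 0.4994 -0.2093  0.1535]
handle 0.54 [341.6 180.6] 77 [ 0.5708 -0.1747  0.3015]
pointer 0.86 [349.7 203.1] 1727 [ 0.5178 -0.2027  0.2393]
pointer 0.68 [280.8 216.7] 400 [ 0.5104 -0.0048  0.0489]
packets_a 0.93 [283.3 217.4] 376 [ 0.508  -0.0128  0.0489]
foil_roll 0.58 [125.5 233.7] 534 [0.4607 0.4851 0.0971]
foil_roll 0.28 [205.  197.6] 1619 [0.575  0.2369 0.0699]
pen 0.66 [418.7 220.7] 201 [ 0.4909 -0.4612  0.0117]
cases 0.89 [421.8 185.6] 859 [ 0.6058 -0.4752  0.0288]
side (array([0.0166, 0.9799, 1.5949]), array([ 0.3001, -0.5336, -0.7907]))
supply_box 0.2 [233.3 348.7] 644 [0.4523 0.4983 0.0904]
toggle_pivot 0.93 [245.4 275.4] 1569 [0.5647 0.2466 0.0612]
toggle_pivot 0.33 [351.  164.8] 20 [ 0.4752 -0.4308  0.0166]
press 0.6 [317.4 190.9] 3245 [ 0.5078 -0.1791  0.0945]
handle 0.63 [301.4 152.4] 64 [ 0.5726 -0.1622  0.2832]
pointer 0.76 [322.5 166.6] 1019 [ 0.5063 -0.2039  0.2056]
pointer 0.75 [326.5 142.2] 229 [ 0.6165 -0.4904  0.0262]
packets_a 0.88 [296.4 231.7] 381 [ 0.5047 -0.0089  0.0432]
foil_roll 0.61 [230.5 350. ] 649 [0.4583 0.5052 0.0878]
foil_roll 0.2 [294.8 234.4] 385 [0.5061 0.0007 0.0372]
pen 0.54 [347.6 158.8] 88 [ 0.5016 -0.455   0.0162]
cases 0.64 [326.  140.2] 156 [ 0.6226 -0.4975  0.0289]
cases 0.52 [301.3 153.7] 83 [ 0.5711 -0.1587  0.2807]
1.1 [-0.6038 -3.083  -0.    ]
```

Run:
```python
import cv2
a=cv2.imread("pics/top0.png");b=cv2.imread("pics/side0.png")
cv2.imwrite("pics/topc.png",cv2.resize(a[130:290,80:480],None,fx=2,fy=2,interpolation=cv2.INTER_CUBIC))
x=cv2.resize(a[140:280,290:410],None,fx=4.2,fy=4.2,interpolation=cv2.INTER_CUBIC)[:580]
cv2.imwrite("pics/sidec.png",cv2.resize(b[110:380,190:390],None,fx=2.2,fy=2.2,interpolation=cv2.INTER_CUBIC))
y=cv2.resize(b[110:250,260:380],(400,467),interpolation=cv2.INTER_CUBIC);x=cv2.resize(a[150:290,290:410],(400,467),interpolation=cv2.INTER_CUBIC)
cv2.imwrite("pics/pressc.png",cv2.hconcat([x,y]))
```

```text
(no output)
```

View pics/topc.png

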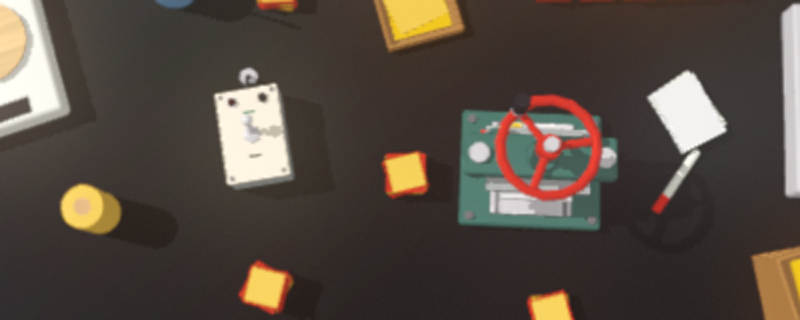

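View pics/sidec.png

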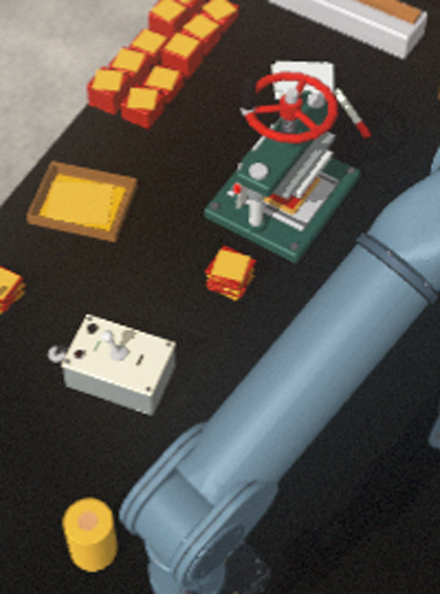

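View pics/pressc.png

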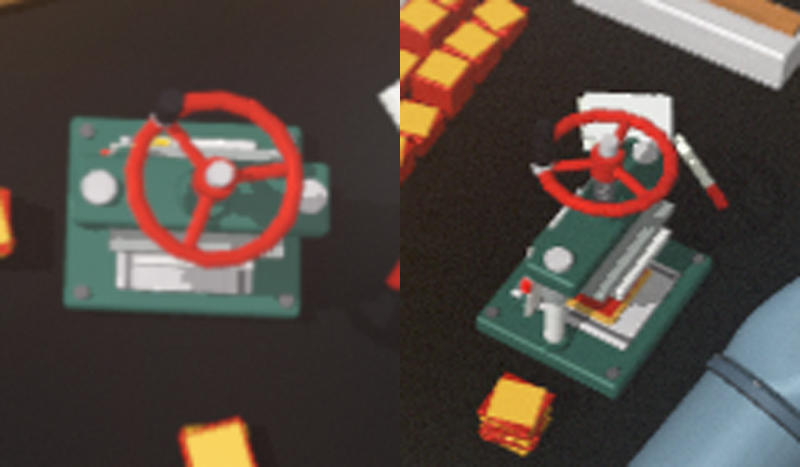

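Run:
```python
from h import *
np.set_printoptions(precision=3,suppress=True,linewidth=250)
c=cams.calibration("top");print(c['fx'],c['cx'],c['dist_coeffs'], cams.calibration("side")['fx'])
out=[]
for cam,(r0,r1,c0,c1) in {"top":(186,202,314,358),"side":(176,216,284,324)}.items():
    I=[];D=[]
    for _ in range(8):
        im,d=cams.get_image(cam);I.append(im.astype(float));D.append(d)
    D=np.array(D);im=np.mean(I,0);d=np.median(D,0);np.savez(f"pics/{cam}avg.npz",im=im,d=d)
    print(cam,"noise",np.median(D.std(0)))
    h=cv2.cvtColor(im.astype(np.uint8),cv2.COLOR_RGB2HSV)
    for r in range(r0,r1):
        for q in range(c0,c1):
            H,S,V=h[r,q]
            t="red" if (H<8 or H>172) and S>130 and V>90 else "yel" if 18<H<35 and S>110 and V>90 else None
            if t and cam=="top" or (t and 286<q<304 and 185<r<206): print(cam,t,q,r,im[r,q],at_depth(cam,[q,r],d[r,q]),D[:,r,q].std())
    out.append(cv2.resize(im[r0:r1,c0:c1,::-1].astype(np.uint8),None,fx=10,fy=10,interpolation=cv2.INTER_NEAREST))
w=max(o.shape[1] for o in out);out=[cv2.copyMakeBorder(o,0,4,0,w-o.shape[1],cv2.BORDER_CONSTANT) for o in out]
cv2.imwrite("pics/zoom.png",cv2.vconcat(out))
```

```text
507.6825387843223 279.90164696702 [-0.119  0.     0.     0.     0.   ] 522.7683848041812
top noise 0.0039092107
top red 334 186 [177.375  90.5    79.   ] [ 0.568 -0.16   0.241] 0.0030964285
top red 335 186 [201.625  90.25   82.5  ] [ 0.568 -0.162  0.243] 0.0034714947
top red 342 186 [97.75 48.75 45.25] [ 0.568 -0.183  0.24 ] 0.0018296696
top red 333 187 [179.    99.25  87.  ] [ 0.566 -0.157  0.239] 0.0024659908
top red 334 187 [216.     73.75   60.375] [ 0.564 -0.159  0.246] 0.002722177
top red 335 187 [223.   67.5  55. ] [ 0.565 -0.162  0.243] 0.0024461336
top red 336 187 [208.5    86.375  80.25 ] [ 0.565 -0.165  0.244] 0.47964752
top red 342 187 [143.75   53.25   47.125] [ 0.564 -0.182  0.243] 0.0015878356
top red 333 188 [210.25   80.125  66.75 ] [ 0.562 -0.156  0.243] 0.0039330404
top red 334 188 [225.  64.  50.] [ 0.562 -0.159  0.244] 0.001640745
top red 335 188 [221.75   60.875  48.25 ] [ 0.562 -0.162  0.243] 0.004551351
top red 336 188 [209.     60.375  50.75 ] [ 0.562 -0.165  0.244] 0.0023343964
top red 337 188 [189.375  68.25   61.75 ] [ 0.562 -0.168  0.244] 0.0029322032
top
[... 11346 characters left out ...]
e red 298 194 [229.75  76.75  68.25] [ 0.566 -0.135  0.089] 0.005036113
side red 296 195 [207.625  79.75   77.125] [ 0.572 -0.13   0.085] 0.0048939213
side red 297 195 [230.625  42.     30.625] [ 0.568 -0.13   0.088] 0.0040755076
side red 298 195 [222.25   41.625  32.   ] [ 0.562 -0.127  0.094] 0.0039057047
side red 296 196 [206.875  78.25   73.75 ] [ 0.571 -0.129  0.081] 0.004179301
side red 297 196 [229.25   43.25   30.625] [ 0.567 -0.129  0.083] 0.005863622
side red 298 196 [193.625  36.375  28.375] [ 0.563 -0.13   0.084] 0.0053319964
side red 297 197 [224.875  75.75   68.125] [ 0.567 -0.13   0.076] 0.004621675
side red 298 197 [191.875  53.375  46.25 ] [ 0.564 -0.131  0.077] 0.0046355277
```

View pics/zoom.png

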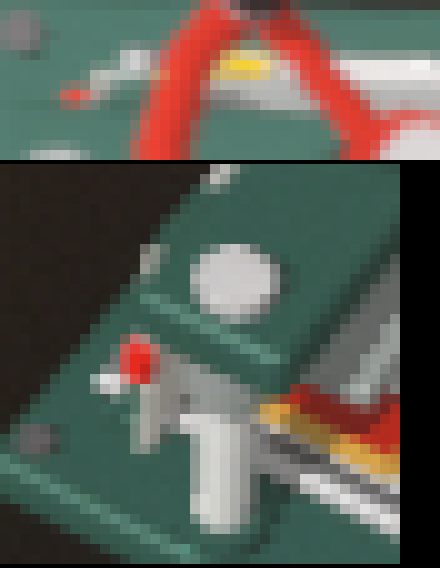

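```bash
cat >> h.py <<'E'
def down(psi):  # tool x along psi, pointing down
    x=np.array([np.cos(psi),np.sin(psi),0]);z=np.array([0,0,-1.]);return cv2.Rodrigues(np.c_[x,np.cross(z,x),z])[0].ravel()
def rect(cam,mask,z):
    c=max(cv2.findContours(mask.astype(np.uint8),cv2.RETR_EXTERNAL,cv2.CHAIN_APPROX_NONE)[0],key=cv2.contourArea)
    w=np.array([at_z(cam,p[0],z)[:2] for p in c],np.float32);return cv2.minAreaRect(w)
E
python3 - <<'E'
from h import *
np.set_printoptions(precision=3,suppress=True,linewidth=250)
A=np.load("pics/topavg.npz");im=A['im'].astype(np.uint8);d=A['d']
m=np.zeros((420,560),bool);m[165:230,180:235]=(im[165:230,180:235].min(2)>150)
m=cv2.morphologyEx(m.astype(np.uint8),cv2.MORPH_CLOSE,np.ones((7,7)))
print("lid",rect("top",m,0.07))
h=cv2.cvtColor(im,cv2.COLOR_RGB2HSV)
def xyz(r,c): return at_depth("top",[c,r],d[r,c])
g=[(c,r) for r in range(165,230) for c in range(180,235) if 40<h[r,c,0]<85 and h[r,c,1]>60 and h[r,c,2]>90];print("green",g,[at_z("top",p,.07) for p in g[:1]])
hi=[(c,r) for r in range(175,220) for c in range(190,222) if .095<xyz(r,c)[2]<.13];print("toggle>95mm",len(hi),np.mean([xyz(r,c) for c,r in hi],0))
gm=np.zeros((420,560),bool);s=np.s_[170:260,300:390]
gm[s]=(h[s][...,0]>60)&(h[s][...,0]<95)&(h[s][...,1]>70)
print("green press all",rect("top",gm,0.026))
bm=np.array([[xyz(r,c)[2]<.04 and gm[r,c] for c in range(560)] for r in range(420)]);print("base",rect("top",bm,.026))
# wheel rim
P=np.array([xyz(r,c) for r in range(165,245) for c in range(315,385) if d[r,c]>0 and (h[r,c,0]<8 or h[r,c,0]>172) and h[r,c,1]>130 and .22<xyz(r,c)[2]<.265])
q=P[:,:2];
for _ in range(3):
    cc=np.linalg.lstsq(np.c_[2*q,np.ones(len(q))],(q**2).sum(1),rcond=None)[0];rad=np.hypot(*(P[:,:2]-cc[:2]).T);R=np.sqrt(cc[2]+cc[:2]@cc[:2]);q=P[np.abs(rad-R)<.012][:,:2]
print("wheel",cc[:2],R,np.median(P[:,2]))
hd=np.array([xyz(r,c) for r in range(165,200) for c in range(325,360) if d[r,c]>0 and xyz(r,c)[2]>.27]);print("handle",len(hd),hd.mean(0),hd.max(0),np.percentile(hd[:,2],[10,50,90]),"r",np.hypot(*(hd.mean(0)[:2]-cc[:2])))
for r in range(188,199): print(r,' '.join(f"{c}:{int(xyz(r,c)[2]*1000)}" for c in range(317,360)))
B=np.load("pics/sideavg.npz")
for r in range(190,203): print(r,' '.join(f"{c}:{(at_depth('side',[c,r],B['d'][r,c])*1000).astype(int)}" for c in range(293,301)))
E
```

```text
lid ((0.5932902097702026, 0.23721274733543396), (0.1812100112438202, 0.10178904235363007), 8.456170082092285)
green [] []
toggle>95mm 31 [0.591 0.235 0.116]
green press all ((0.5158990621566772, -0.21386858820915222), (0.228502094745636, 0.1875932514667511), 86.04460906982422)Traceback (most recent call last):
  File "<stdin>", line 14, in <module>
  File "<stdin>", line 8, in xyz
  File "h.py", line 8, in at_depth
    def at_depth(cam,px,d): o,v=ray(cam,px);return o+v*d
                                ~~~^^^^^^^^
  File "h.py", line 4, in ray
    c=cams.calibration(cam);K=np.array([[c['fx'],0,c['cx']],[0,c['fy'],c['cy']],[0,0,1.]])
ValueError: time passes only in moves, steps and waits
```

```bash
sed -i "s/cams.calibration(cam)/CAL[cam]/; s/^def ray/CAL={k:cams.calibration(k) for k in ('top','side')}\ndef ray/" h.py
python3 - <<'E'
from h import *
np.set_printoptions(precision=3,suppress=True,linewidth=250)
A=np.load("pics/topavg.npz");im=A['im'].astype(np.uint8);d=A['d']
m=np.zeros((420,560),np.uint8);m[165:230,180:235]=(im[165:230,180:235].min(2)>150)
m=cv2.morphologyEx(m,cv2.MORPH_CLOSE,np.ones((7,7)));m=cv2.morphologyEx(m,cv2.MORPH_OPEN,np.ones((15,15)))
print("lid",rect("top",m,0.07))
h=cv2.cvtColor(im,cv2.COLOR_RGB2HSV)
def xyz(r,c): return at_depth("top",[c,r],d[r,c])
P=np.array([xyz(r,c) for r in range(165,245) for c in range(315,385) if d[r,c]>0 and (h[r,c,0]<8 or h[r,c,0]>172) and h[r,c,1]>130])
P=P[(P[:,2]>.22)&(P[:,2]<.265)];q=P[:,:2]
for _ in range(4):
    cc=np.linalg.lstsq(np.c_[2*q,np.ones(len(q))],(q**2).sum(1),rcond=None)[0];rad=np.hypot(*(P[:,:2]-cc[:2]).T);R=np.sqrt(cc[2]+cc[:2]@cc[:2]);q=P[np.abs(rad-R)<.012][:,:2]
print("wheel",cc[:2],R,np.median(P[:,2]))
hd=np.array([xyz(r,c) for r in range(165,200) for c in range(325,360)]);hd=hd[(hd[:,2]>.275)&(hd[:,2]<.35)];print("handle top",len(hd),hd.mean(0),np.percentile(hd[:,2],[10,50,90]),"r",np.hypot(*(hd.mean(0)[:2]-cc[:2])))
for r in range(189,198): print(r,' '.join(f"{c}:{int(xyz(r,c)[2]*1000)}" for c in range(317,352)))
B=np.load("pics/sideavg.npz")
for r in range(190,203): print(r,' '.join(f"{c}:{(at_depth('side',[c,r],B['d'][r,c])*1000).astype(int)}" for c in range(293,301)))
print(tri([320.7,195.2],"top",[297.2,195.5],"side"))
E
```

```text
lid ((0.5821499824523926, 0.23552942276000977), (0.15865953266620636, 0.1017475575208664), 8.439386367797852)
wheel [ 0.517 -0.214] 0.06894099068662878 0.24376618735104605
handle top 72 [ 0.571 -0.171  0.3  ] [0.285 0.303 0.306] r 0.06931026638126851
189 317:30 318:27 319:29 320:24 321:27 322:26 323:26 324:26 325:26 326:30 327:25 328:27 329:25 330:29 331:236 332:242 333:244 334:244 335:243 336:244 337:240 338:28 339:26 340:242 341:243 342:245 343:244 344:241 345:24 346:31 347:28 348:26 349:25 350:27 351:27
190 317:27 318:26 319:25 320:29 321:27 322:26 323:28 324:28 325:29 326:26 327:24 328:28 329:25 330:28 331:242 332:244 333:247 334:244 335:245 336:244 337:27 338:30 339:28 340:28 341:240 342:244 343:245 344:245 345:242 346:25 347:27 348:26 349:28 350:28 351:27
191 317:28 318:31 319:27 320:29 321:26 322:28 323:27 324:26 325:27 326:33 327:35 328:35 329:36 330:241 331:243 332:244 333:248 334:242 335:241 336:238 337:109 338:111 339:111 340:109 341:237 342:242 343:242 344:243 345:243 346:242 347:28 348:26 349:25 350:26 351:29
192 317:29 318:26 319:27 320:27 321:25 322:26 323:26 324:26 32
[... 3206 characters left out ...]
-146   36] 296:[ 580 -148   36] 297:[ 577 -151   34] 298:[ 565 -135   58] 299:[ 565 -144   48] 300:[ 562 -146   48]
200 293:[ 591 -145   26] 294:[ 584 -139   36] 295:[ 581 -142   35] 296:[ 578 -144   35] 297:[ 574 -145   36] 298:[ 566 -136   51] 299:[ 565 -143   44] 300:[ 563 -148   39]
201 293:[ 590 -143   23] 294:[ 584 -139   31] 295:[ 579 -138   35] 296:[ 576 -140   35] 297:[ 571 -139   39] 298:[ 565 -135   47] 299:[ 564 -143   38] 300:[ 563 -149   32]
202 293:[ 588 -139   22] 294:[ 585 -141   22] 295:[ 579 -138   28] 296:[ 574 -137   33] 297:[ 570 -137   36] 298:[ 565 -135   41] 299:[ 564 -142   34] 300:[ 563 -149   27]
(array([ 0.57 , -0.134,  0.079]), np.float64(0.0032335054301807025))
```

Run:
```python
from h import *
np.set_printoptions(precision=4,suppress=True)
yaw=np.radians(8.4);ux=np.array([np.cos(yaw),np.sin(yaw),0]);C=np.array([.578,.235,0])
P=lambda s,z:C+ux*s+[0,0,z]
robot.gripper_to(0.0,20)
best=min(((np.abs(q-robot.get_joint_positions()).max(),psi,q) for psi in (yaw,yaw+np.pi) if (q:=kin.inverse_kinematics(P(-.062,.20),down(psi))) is not None),key=lambda t:t[0])
print(best);R=down(best[1])
robot.move_pose(P(-.062,.20),R)
robot.move_l(P(-.062,.104),speed=.1)
robot.hold(.2);print(robot.get_clock(),robot.get_tool_pos(),robot.get_force(),robot.get_width())
hit=robot.move_l(P(.012,.104),speed=.02,until_force=2.0)
t=robot.get_tool_pos();print(hit,t,"s=",(t-C)@ux,robot.get_force(),robot.get_clock())
robot.hold(.1);print(robot.get_force())
```

```text
(np.float64(1.3066151942286175), np.float64(3.288200310757317), array([-0.5085,  0.4357,  0.0213,  1.8078, -0.0115,  0.8983,  1.2354]))
6.2083 [0.517  0.2261 0.1046] [-0.1551 -0.3476 -1.9494] 0.0007065491532058479
True [0.5762 0.2346 0.1033] s= -0.0018497283671048926 [ 0.4767 -0.6354  0.3099] 8.8583
[ 0.1805  0.1782 -0.1702]
```

Run:
```python
from h import *
np.set_printoptions(precision=4,suppress=True)
yaw=np.radians(8.4);ux=np.array([np.cos(yaw),np.sin(yaw),0]);C=np.array([.578,.235,0])
f0=np.mean([robot.get_force() for _ in range(10)],0);s=-.0018;print(f0)
for k in range(14):
    s+=.001; robot.move_l(C+ux*s+[0,0,.104],speed=.02); robot.hold(.05)
    f=np.mean([robot.get_force() for _ in range(10)],0)-f0; print(round(s,4),(robot.get_tool_pos()-C)@ux,f,f@ux)
    if f@ux<-2.5: break
print(robot.get_clock())
```

```text
[ 0.1805  0.1782 -0.1702]
-0.0008 -0.0015416555579949383 [-2.2435 -0.7065 -2.0557] -2.322655772422718
0.0002 -0.0013115273480992598 [-5.6822 -1.2778  0.9882] -5.807858521277954
9.5583
```

```bash
cat >> h.py <<'E'
AX=np.array([.5165,-.214]);RH=.070
def hpos(a,z): return np.array([AX[0]+RH*np.cos(a),AX[1]+RH*np.sin(a),z])
def wind(a0,z0,dz,v=.10):
    """wind clockwise by dz metres of head travel, holding the handle; TCP starts at hpos(a0,z0)"""
    tot=dz/.02*2*np.pi;n=max(1,int(np.ceil(abs(tot)/np.radians(15))))
    for k in range(1,n+1): robot.move_l(hpos(a0-tot*k/n,z0-dz*k/n),speed=v)
    return a0-tot,z0-dz
E
python3 - <<'E'
from h import *
np.set_printoptions(precision=4,suppress=True)
yaw=np.radians(8.4);ux=np.array([np.cos(yaw),np.sin(yaw),0]);C=np.array([.578,.235,0])
robot.move_l(C+ux*-.03+[0,0,.104],speed=.1); robot.move_l(C+ux*-.03+[0,0,.34],speed=.2)
a0=np.arctan2(-.171+.214,.571-.5165);z0=.263
best=None
for psi in np.radians(np.arange(0,360,15)):
    qs=[kin.inverse_kinematics(hpos(a0-t,z),down(psi)) for t,z in zip(np.linspace(0,2*np.pi,12),np.linspace(.30,.22,12))]
    if any(q is None for q in qs): continue
    qs=np.array(qs);lim=np.abs(qs[:,6]).max();mv=np.abs(qs[0]-robot.get_joint_positions()).max()
    if lim<2.2 and (best is None or mv<best[0]): best=(mv,psi,lim)
print(best,np.degrees(a0));psi=best[1]
robot.gripper_to(.055)
robot.move_pose(hpos(a0,.36),down(psi))
robot.move_l(hpos(a0,z0),speed=.12,until_force=15)
print(robot.get_tool_pos(),robot.get_clock(),robot.get_force())
robot.gripper_to(0,12); print("width",robot.get_width(),robot.get_gripper_force(),robot.get_force(),robot.get_clock())
E
```

```text
(np.float64(0.4053965220868394), np.float64(2.0943951023931953), np.float64(1.178144761814433)) 38.27311595099867
[ 0.572  -0.1708  0.2637] 14.7083 [-0.3322 -0.0799  0.1797]
width 0.02351412150431414 11.999983212444931 [2.5306 0.6719 0.0706] 15.2833
```

Run:
```python
from h import *
np.set_printoptions(precision=4,suppress=True)
a=np.radians(38.27);z=.263
for k in range(4):
    a,z=wind(a,z,.006); print(robot.get_tool_pos(),hpos(a,z),robot.get_force(),robot.get_width(),robot.get_clock())
robot.gripper_to(.055)
p=robot.get_tool_pos();robot.move_l([p[0],p[1],.36],speed=.2)
q=robot.get_joint_positions();q[0]+=.75*np.sign(q[0]) if False else 0
R=robot.get_eef_rot()
robot.move_pose([.27,-.50,.36],R)
print(robot.get_clock(),np.degrees(a),z)
out=[]
for cam,(r0,r1,c0,c1) in {"top":(182,206,310,360),"side":(176,216,284,324)}.items():
    I=[];D=[]
    for _ in range(8):
        im,d=cams.get_image(cam);I.append(im.astype(float));D.append(d)
    im=np.mean(I,0);d=np.median(D,0);np.savez(f"pics/{cam}avg2.npz",im=im,d=d)
    out.append(cv2.resize(im[r0:r1,c0:c1,::-1].astype(np.uint8),None,fx=8,fy=8,interpolation=cv2.INTER_NEAREST))
    h=cv2.cvtColor(im.astype(np.uint8),cv2.COLOR_RGB2HSV)
    for n in ("mark","pointer"): print(cam,n,[(round(k['p'],2),k['at']) for k in nets.search_frame(cam,n)])
    for r in range(r0,r1):
        l=[]
        for q in range(c0,c1):
            H,S,V=h[r,q];w=at_depth(cam,[q,r],d[r,q])
            t="R" if (H<8 or H>172) and S>110 and V>90 else "Y" if 18<H<35 and S>90 and V>90 else None
            if t and w[2]<.2 and w[0]>.54 and .04<w[2]: l.append(f"{t}{q}:{(w*1000).astype(int)}")
        if l: print(cam,r,*l)
w=max(o.shape[1] for o in out);out=[cv2.copyMakeBorder(o,0,4,0,w-o.shape[1],cv2.BORDER_CONSTANT) for o in out]
cv2.imwrite("pics/zoom2.png",cv2.vconcat(out))
```

```text
[ 0.5397 -0.2783  0.2572] [ 0.5408 -0.2797  0.257 ] [-4.9582  1.8378  7.8646] 0.023590270112255594 17.8167
[ 0.4461 -0.2143  0.2511] [ 0.4466 -0.2168  0.251 ] [-0.6704  2.998   8.4474] 0.023692284933202343 20.35
[ 0.5359 -0.1454  0.2451] [ 0.5355 -0.1466  0.245 ] [5.0543 3.747  3.9174] 0.02358078159001785 22.8833
[ 0.5731 -0.2531  0.239 ] [ 0.5747 -0.2529  0.239 ] [-3.2266 -2.2548  6.5507] 0.02356421665215879 25.4167
28.2583 -393.72999999999996 0.239
top mark []
top pointer [(0.87, [351.2, 208.6])]
top 193 Y336:[ 575 -180   95] Y337:[ 574 -183   96] Y338:[ 575 -187   94]
top 194 Y335:[ 572 -177   89] Y336:[ 571 -180   94] Y337:[ 571 -183   96] Y338:[ 571 -186   97] Y339:[ 571 -190   95]
top 195 R320:[ 570 -130   92] R321:[ 570 -133   92] R322:[ 570 -136   93]
top 197 R333:[ 550 -163  161]
top 198 R352:[ 545 -220  165]
side mark []
side pointer [(0.78, [318.8, 171.2])]
side 194 R296:[ 572 -130   89] R297:[ 569 -132   89] R298:[ 566 -135   87]
side 195 R296:[ 570 -127   87] R297:[ 567 -129   87] R298:[ 563 -130   89] R299:[ 563 -138   80]
side 196 R296:[ 571 -129   79] R297:[ 567 -129   82] R298:[ 563 -129   84]
side 197 R297:[ 566 -127   79] R298:[ 562 -128   79]
```

View pics/zoom2.png

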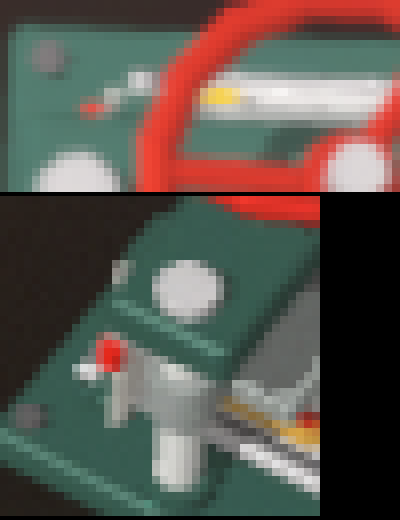

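Run:
```python
from h import *
np.set_printoptions(precision=3,suppress=True,linewidth=250)
for cam,n,rows,cols in (("side",36,range(190,201),range(292,303)),("top",20,range(190,198),range(317,345))):
    I=[];D=[]
    for _ in range(n):
        im,d=cams.get_image(cam);I.append(im.astype(float));D.append(d)
    D=np.array(D);D[D==0]=np.nan;im=np.mean(I,0);d=np.nanmean(D,0);np.savez(f"pics/{cam}avg3.npz",im=im,d=d)
    for r in rows:
        print(cam,r,' '.join(f"{c}:{'/'.join(str(int(v)) for v in im[r,c])}" for c in cols))
    for r in rows:
        print(cam,r,' '.join(f"{c}:{','.join(str(int(round(v*1000))) for v in at_depth(cam,[c,r],d[r,c]))}" for c in cols))
print(robot.get_clock())
for zc in (.08,.09): print(proj("side",[[x,y,zc] for x in (.562,.572) for y in (-.129,-.145)]).round(2).tolist())
```

```text
side 190 292:38/32/28 293:37/31/27 294:43/48/43 295:53/80/69 296:57/90/79 297:56/89/77 298:60/94/83 299:72/111/100 300:89/131/117 301:94/135/121 302:78/117/104
side 191 292:38/32/28 293:40/39/33 294:51/77/67 295:56/90/78 296:56/91/79 297:55/88/77 298:56/89/77 299:56/89/77 300:60/94/83 301:72/110/98 302:91/132/119
side 192 292:38/32/28 293:50/73/63 294:56/90/78 295:56/91/79 296:56/91/79 297:69/97/87 298:61/91/81 299:54/87/76 300:56/90/78 301:56/89/77 302:60/93/83
side 193 292:45/60/53 293:54/85/75 294:56/91/79 295:57/91/79 296:111/96/86 297:166/124/118 298:148/137/130 299:87/108/98 300:54/87/75 301:54/88/76 302:56/89/77
side 194 292:54/82/71 293:56/91/80 294:56/90/80 295:80/109/100 296:198/94/87 297:230/61/53 298:229/76/67 299:177/128/121 300:110/120/114 301:69/95/86 302:54/87/76
side 195 292:56/90/80 293:57/91/81 294:63/92/83 295:109/112/111 296:207/79/75 297:229/41/28 298:222/41/31 299:169/92/86 300:135/126/120 301:136/138/134 302:110/120/115
side 196 292:57/91/81 293:56/91/80 294:117/129/124 295:127/128/127 296:207/78/74 297:228/40/27 298:194/37/28 299:148/88/84 300:134/122/117 301
[... 9539 characters left out ...]
1,102 344:564,-205,102
top 197 317:551,-115,164 318:551,-118,164 319:551,-121,165 320:551,-124,164 321:551,-127,165 322:551,-130,164 323:551,-133,165 324:551,-136,164 325:551,-139,163 326:551,-142,163 327:551,-145,163 328:541,-143,217 329:541,-146,219 330:540,-149,220 331:540,-152,220 332:540,-155,219 333:550,-164,164 334:550,-167,162 335:550,-170,163 336:550,-173,161 337:550,-176,164 338:550,-179,163 339:550,-182,162 340:550,-185,164 341:550,-188,162 342:550,-191,162 343:550,-194,163 344:550,-197,163
32.0583
[[298.2, 196.99], [300.19, 194.1], [295.83, 195.99], [297.84, 193.11]]
[[298.26, 195.3], [300.27, 192.4], [295.89, 194.29], [297.9, 191.4]]<stdin>:7: RuntimeWarning: Mean of empty slice
```

Run:
```python
from h import *
np.set_printoptions(precision=4,suppress=True)
a=np.radians(-393.73);z=.239;R=down(2.0944)
robot.move_pose(hpos(a,.33),R)
robot.move_l(hpos(a,z),speed=.15,until_force=15); robot.gripper_to(0,12); print(robot.get_width(),robot.get_tool_pos())
a,z=wind(a,z,.0065); print(robot.get_tool_pos(),hpos(a,z),robot.get_clock())
robot.gripper_to(.055); p=robot.get_tool_pos();robot.move_l([p[0],p[1],.36],speed=.2)
robot.move_pose([.27,-.50,.36],R); robot.gripper_to(.055)
D=[];
for _ in range(14):
    im,d=cams.get_image("top");d=d.copy();d[d==0]=np.nan;D.append(d)
d=np.nanmean(D,0);h=cv2.cvtColor(im,cv2.COLOR_RGB2HSV)
for r in range(190,200):
    l=[]
    for c in range(317,346):
        w=at_depth("top",[c,r],d[r,c])
        if .05<w[2]<.13: l.append(f"{c}:{h[r,c,0]}/{h[r,c,1]}:{','.join(str(int(round(v*1000))) for v in w)}")
    print(r,*l)
cv2.imwrite("pics/top4.png",im[:,:,::-1])
x=cv2.resize(im[130:290,280:480,::-1],None,fx=3,fy=3,interpolation=cv2.INTER_CUBIC)
s=cams.get_image("side")[0];y=cv2.resize(s[230:330,190:300,::-1],(480,436),interpolation=cv2.INTER_CUBIC)[:, :200]
t=cv2.resize(im[170:225,180:235,::-1],None,fx=3.6,fy=3.6,interpolation=cv2.INTER_CUBIC)
cv2.imwrite("pics/fin.png",cv2.hconcat([x,cv2.copyMakeBorder(t,0,480-t.shape[0],0,0,cv2.BORDER_CONSTANT)]))
print(robot.get_clock())
```

```text
0.023337880761871096 [ 0.5743 -0.2534  0.2394]
[ 0.455  -0.2468  0.2328] [ 0.4554 -0.2482  0.2325] 37.45
190
191
192
193 335:18/117:578,-179,82 336:21/83:576,-181,89 337:22/84:576,-184,89 338:22/81:578,-189,81 339:18/30:577,-192,82 340:13/8:578,-195,80 341:6/6:577,-198,81 342:12/6:577,-201,82 343:6/6:578,-205,79 344:0/5:577,-208,80 345:12/6:577,-211,81
194 335:21/145:574,-178,87 336:23/159:573,-181,90 337:24/180:573,-184,89 338:24/162:573,-188,90 339:21/66:574,-192,82 340:18/27:574,-195,81 341:10/8:574,-198,82 342:10/7:574,-201,80 343:12/5:574,-204,81 344:18/5:574,-208,81 345:12/5:574,-211,81
195 320:4/128:570,-130,94 321:2/166:570,-133,92 322:3/126:571,-137,88 323:6/55:564,-137,126 335:21/69:569,-177,94 336:23/75:569,-181,94 337:22/99:569,-184,94 338:23/108:569,-187,94 339:22/72:569,-190,92 340:20/29:571,-194,83 341:20/9:571,-198,80 342:15/5:571,-201,81 343:18/6:571,-204,80 344:12/6:571,-208,80 345:12/6:571,-211,81
196 335:43/15:565,-177,96 336:40/14:566,-180,94 337:30/13:566,-184,93 338:30/13:565,-187,94 339:34/10:565,-190,94 340:42/7:565,-193,94 341:50/4:565,-196,95 342:40/4:565,-199,93 343:50/4:565,-202,96 344:40/4:565,-205,96 345:40/4:565,-209,94
197
198
199
41.025
```

View pics/fin.png

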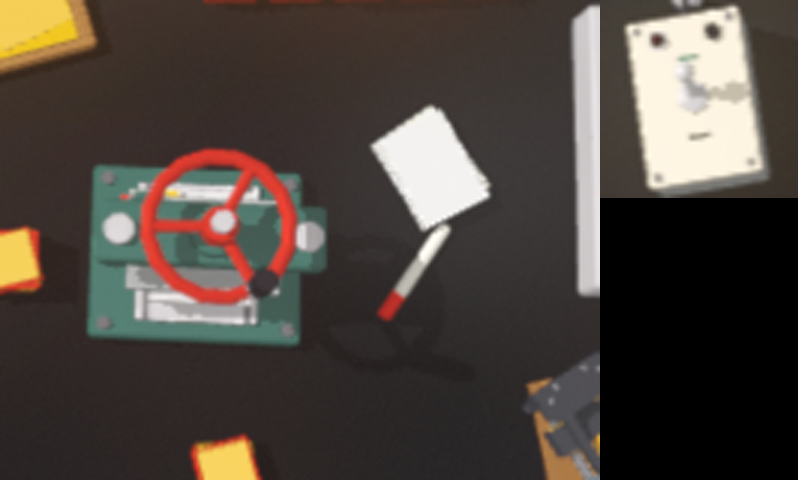

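Run:
```python
from h import *
np.set_printoptions(precision=4,suppress=True)
a=np.radians(-393.73-117);z=.2325;R=down(2.0944)
robot.move_pose(hpos(a,.33),R)
robot.move_l(hpos(a,z),speed=.15,until_force=15); robot.gripper_to(0,12); print(robot.get_width(),robot.get_tool_pos())
a,z=wind(a,z,.0012); print(robot.get_tool_pos(),hpos(a,z),robot.get_clock())
robot.gripper_to(.055); p=robot.get_tool_pos();robot.move_l([p[0],p[1],.36],speed=.2)
D=[]
robot.move_pose([.27,-.50,.36],R)
for _ in range(12):
    d=cams.get_image("top")[1].copy();d[d==0]=np.nan;D.append(d)
d=np.nanmean(D,0)
print([[int(round(at_depth("top",[c,r],d[r,c])[2]*1000)) for c in range(335,341)] for r in (193,194)],robot.get_clock(),robot.get_force())
print(order.close_job())
```

```text
0.023470383823401223 [ 0.4559 -0.2481  0.2328]
[ 0.4479 -0.2227  0.2315] [ 0.4471 -0.2233  0.2313] 44.1667
[[81, 79, 79, 79, 80, 80], [87, 90, 87, 88, 79, 78]] 47.425 [-0.7604  0.0716  0.3647]
the job is handed in; nothing more can be done
None
```

I handed the job in at about 47 s. The toggle was already ON by touch, so I left it there. I wound the head down about 31.7 mm and let go. I estimate the pointer within about 2 mm of the marker; the wheel hid the tip in both cameras, so that height is inferred from depth readings, not seen. Nothing else on the bench was touched.

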